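# Move the row stop from the fenced T-track to the short one

### The job

Slide the grey row stop along the long fenced T-track to its open end and lift it off there. Stand it upright on the rubber mat and let go, so that you can take it again across its narrow width; then lower it into the open bay of the short T-track and slide it under the lips, fully home against the end plate, and leave it there. Keep the stop upright throughout and do not disturb the bottles and other things around.

Things in the scene. Friction and masses are not known exactly. Their poses are not given: they have to be found in the camera images.
- stop: the row stop, loose, about 0.18 kg. Steel foot 40 wide (x) x 60 long (y) x 7 high with half-round ends; neck 16 x 50, round ends, up to z = 22; grey rectangular block 30 wide (x) x 50 long (y), z = 21 to 65, two screw heads on top. Origin: centre of the foot's underside; z up; y lies along the track, either way round. Starts under the long track's lips, its y +10 to +90 in the track frame, z = 5.
- stop_grip (a point): point on the stop's axis 47 above its origin, half-way up the grey block: the height to grip. In the long track grip the block's ends (50 apart along y), in the short track its sides (30 apart along x); nothing else has room for fingers
- long_track: long aluminium T-track, fixed, 58 (x) x 265 (y), 19 high. Origin: centre of its underside on the table; y along it. Floor 5 thick, channel 46 wide; lips (z = 14 to 19, slot 22 wide) from y = -50 to +130 hold the foot down. Low cap at the +y end. A fence on its +x (far) side, up to z = 67 all along, stands 22 from the centre line, 7 from the stop's block, too near for a finger.
- long_bay (a point): centre of the long track's open end, on its floor (track frame 0, -90, 5): the bay from y = -130 to -50 has no lips and no cap; with its origin here the stop can be lifted straight up
- short_track: short aluminium T-track, fixed, same section (floor 5, channel 46, slot 22, lips z = 14 to 19), 58 (x) x 194 (y), no fence. Origin: centre of its underside on the table; y along it. Upright end plates 57 high at both ends, inner faces at y = -91 and +91, leave no room for fingers at the ends of the stop. Lips from y = -17 to +91. It and the mat swap left and right between runs.
- short_bay (a point): centre of the short track's open bay, on its floor (track frame 0, -54, 5): the bay from y = -91 to -17 has no lips; the stop's origin goes here when it is lowered in
- short_home (a point): where the stop's origin is when its foot touches the end plate under the lips (track frame 0, +61, 5)
- mat: flat dark rubber mat, fixed, 130x130x4; origin: centre of its underside on the table, so its top is at z = 4
- badge: bystander: name badge in a flat clear holder, 122x62x9, lying between the mat and the short track; origin at the centre of its underside
- tape: bystander: roll of brown packing tape, 96 across, 48 high; origin at the centre of its underside
- lotion_a: bystander: white pump bottle with a black pump, 70 wide, 200 high, at the left; origin at the centre of its underside
- lotion_b: bystander: white pump bottle with a black pump, 70 wide, 200 high, at the right front; origin at the centre of its underside
- lotion_7: bystander: white pump bottle with a black pump, 70 wide, 200 high, at the right among the packs; origin at the centre of its underside
- scissors_1: bystander: scissors with red handles, 87x199x9, lying at the left; origin at the centre of its underside

How it is judged:
On the way, in this order (a step that is already met when the one before it is completed fails the run):
1. the stop has slid out of the lips into the open bay of the long track, still down on the track's floor (x of stop in the frame of long_track between -0.012 and 0.012 m and y of stop in the frame of long_track between -0.17 and -0.07 m and z of stop in the frame of long_track below 0.01 m), for 0.1 s.
2. the stop stands upright on the mat, let go (x of stop in the frame of mat between -0.06 and 0.06 m and y of stop in the frame of mat between -0.06 and 0.06 m and z of stop in the frame of mat below 0.008 m and angle between stop's own z axis and vertical below 0.08 rad and contact force between stop and the fingers below 0.2 N), for 0.2 s.
3. the stop's foot is down on the floor of the short track's open bay (x of stop in the frame of short_track between -0.006 and 0.006 m and y of stop in the frame of short_track between -0.09 and -0.03 m and z of stop in the frame of short_track below 0.011 m), for 0.1 s.
At the end, for the whole second after the job is handed in: The stop stands upright in the short track under its lips, within 6 mm of touching the home end plate and within 6 mm of the centre line, foot on the floor, let go and at rest (x of stop in the frame of short_track between -0.006 and 0.006 m and y of stop in the frame of short_track between 0.055 and 0.065 m and z of stop in the frame of short_track below 0.009 m and angle between stop's own z axis and vertical below 0.06 rad and contact force between stop and the fingers below 0.1 N and linear speed of stop below 0.01 m/s).
It fails at once if the stop is tipped by more than about 30 degrees (angle between stop's own z axis and vertical above 0.5 rad).
It fails at once if a bystander is moved by more than 30 mm (distance of any of badge, tape, lotion_a, lotion_b, lotion_7, scissors_1 from where it was at the start of the episode above 0.03 m).
It also fails if it takes over 64 s, if anything falls off the work surface, if the arm or the gripper's body presses on something with over 40 N, if the wrist force passes 120 N, or if a joint passes its speed limit or range.

### The arm

A 6-joint arm with a two-finger parallel gripper is mounted at the origin on a cart in front of the work surface, level with it; the furniture and walls round the work are solid. World frame = base frame: x ahead of the robot, y to its left, z up, the work surface at z = 0. Lengths are in m, angles in rad, forces in N, time in s.
With the tool pointing down it reaches from about 0.25 to 0.725 m from the base axis. Payload 9.7 kg.
Tool frame: the origin (TCP) lies between the finger pads; the fingertips stand bot.tcp_to_tips ahead of it and the grasp point (between the pads) lies 3 mm ahead of it (bot.tcp_to_tips is the distance from the TCP to the fingertips, in m); z points along the fingers, y is the line along which they close (so a half turn about z gives the same grasp; the last joint's range is limited). The gripper opens to 85 mm and grips with 20 to 120 N. Pads are 22 mm wide; open, the fingers measure 114 mm over their backs; the gripper's body (76 mm by 85 mm) begins 54 mm behind the grasp point. The pads swing forward as they close: fully open they stand 13 mm farther back than shut.
Start: joints at [0, 0.087, 0.176, 1.66, 0, 1.571], TCP at [0.55, -0, 0.253] pointing down, gripper open.
Joint ranges: [-3.13, 3.13], [-0.85, 1.81], [-1.15, 1.24], [-2.2, 2.28], [-1.44, 1.52], [-3.14, 3.14]. Speed limits (rad/s): [2.22, 2.22, 2.57, 3.14, 3.14, 3.14].

### API

Orientations are given as [roll, pitch, yaw] about the fixed x, y, z axes, in that order (R = Rz(yaw) Ry(pitch) Rx(roll)).
In Python, from plant import bot gives the robot as it stands.
- The arm moves only by the shell command python3 -m inch 'ROWS' [FORCE]. ROWS is JSON, a list of rows, each an object with "travel": the shift along the tool's x, y, z as a fraction of full scale, a list of three; "dr": the turn, a rotation vector about the tool's x, y, z as a fraction of full scale, a list of three; "hand": the finger opening in mm, from 0 to 85.4. A call has 1 to 20 rows; each row is the pose to reach, as a shift and turn from the pose commanded when the call began, along the tool's axes at that moment, turning the shorter way round; what a row does not reach only later rows make up. Full scale, the value 1, is 0.3 m for a shift and pi rad for a turn. A row lasts 1/8 s, in which the tool goes at most 62.5 mm and 10.7 degrees, less where a joint would pass 70% of its speed; a pose out of reach is approached as far as the arm can. A call with a number of a shift or a turn outside -1 to 1 is refused whole. A call with a gripper value outside its range is refused whole. The fingers move at their own pace and stop on an object; FORCE is the grip in N (left out, the last holds). Time passes only in rows, so rows that repeat a pose let the fingers close. It gives the time, the measured TCP pose, the force, the opening and the grip force at its end, in the units of the state.
- bot.get_state(): the state, without advancing time (a new reading comes with each control period).
- bot.capture(name): name is "scene" or "side" or "wrist"; returns a dict with "img" (420x560x3 uint8, red, green, blue), "fx", "fy", "cx", "cy" (pixels), "world_to_cam" (4x4, takes a point from world to camera coordinates); the wrist camera has in their place "mount" (4x4, takes a point from camera to tool coordinates, whose origin is the TCP and whose axes are the flange's). Camera axes: x right, y down, z forward; pixel columns grow to the right and rows downward; lengths in m; the calibration is good to about 2 mm. A picture is of the moment at which its call begins: read the wrist's pose just before it. There is no depth.
- bot.sign_off(): hands the job in; it is judged then, once.
The state is a dict: "clock": time; "q": joint angles; "dq": joint speeds; "joint_efforts": joint torques, N m; "eef_pos": TCP position; "eef_rot": TCP orientation; "contact_force": force on the tool from outside, world axes, zero at the start; "torque": the same for the moment, N m; "width": finger opening in m; "gripper_force": force on a finger pad.
Only numpy, scipy, OpenCV 4.12 (cv2) and the standard library are available. Lean on these libraries where they do the work, as an engineer would, in place of code of your own. Each camera call takes 0.05 s, during which the arm holds its last target. There are 200 camera calls.

## Working session

There is one attempt and no reset: what is moved stays moved. The work goes in short steps, Python scripts to look and compute and a shell command to move; the robot and the scene stay as the last step left them, time stands still between calls to the robot, and variables do not carry over. Pictures are saved under pics/ and viewed, at most 10 in all, crops included, and the job is handed in when it is done.

```bash
mkdir -p pics; ls
python3 - <<'E'
from plant import bot
import cv2,pickle
d={}
print(bot.get_state(),bot.tcp_to_tips)
for n in("scene","side","wrist"):
    c=bot.capture(n);d[n]=c
    print(n,c["fx"],c["cx"],c["cy"],c.get("world_to_cam",c.get("mount")))
    cv2.imwrite(f"pics/{n}0.png",c["img"][:,:,::-1])
pickle.dump(d,open("c0.pkl","wb"))
E
```

```text
pics
{'clock': 0.0, 'q': array([1.63978375e-05, 8.74375899e-02, 1.75123534e-01, 1.65979292e+00,
       2.44785273e-05, 1.57081239e+00]), 'dq': array([-0.0001025 ,  0.00013152,  0.00051187,  0.00050467, -0.00061179,
        0.00039828]), 'joint_efforts': array([ 7.68234549e-04, -5.20392072e+01,  4.64802504e+01,  1.63646933e-02,
        2.23589603e-05, -6.77332673e-05]), 'eef_pos': array([5.49797304e-01, 1.54533395e-05, 2.52589971e-01]), 'eef_rot': array([-3.14028200e+00, -2.44574543e-05,  1.57079663e+00]), 'contact_force': array([ 0.21272383, -0.03809303,  0.25463329]), 'torque': array([-0.02654798,  0.00020746,  0.04141847]), 'gripper_force': 0.0, 'width': 0.08512383859889618} 0.022
scene 416.2224989681293 273.24758726701134 206.60727700755132 [[-0.79855121 -0.60147868  0.02322419  0.39667396]
 [-0.30210924  0.36712585 -0.87974349  0.21302975]
 [ 0.52062075 -0.70953648 -0.47488106  1.04047616]
 [ 0.          0.          0.          1.        ]]
side 394.1915496256237 275.1299961235591 210.16081691111984 [[ 9.99999409e-01  6.81590641e-04  8.47462436e-04 -5.02166293e-01]
 [ 1.08717821e-03 -6.06219633e-01 -7.95296532e-01  2.17983436e-02]
 [-2.83183058e-05  7.95296983e-01 -6.06220016e-01  1.58420892e+00]
 [ 0.00000000e+00  0.00000000e+00  0.00000000e+00  1.00000000e+00]]
wrist 321.7497749619984 281.31069705420595 208.20386432741864 [[ 6.52387436e-04 -9.52429928e-01 -3.04756963e-01  7.89457559e-02]
 [ 9.99999745e-01  5.32576960e-04  4.76264865e-04  1.70385316e-04]
 [-2.91302375e-04 -3.04757196e-01  9.52430033e-01 -1.21231966e-01]
 [ 0.00000000e+00  0.00000000e+00  0.00000000e+00  1.00000000e+00]]
```

View pics/scene0.png

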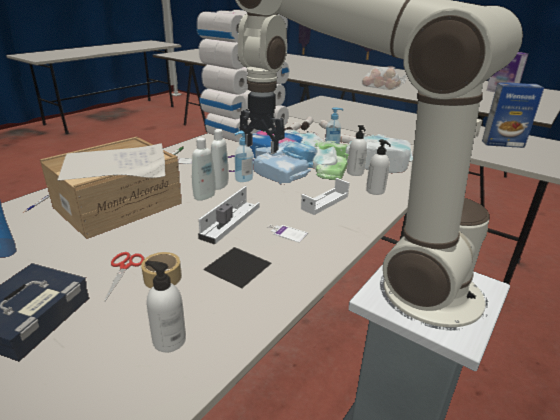

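View pics/side0.png

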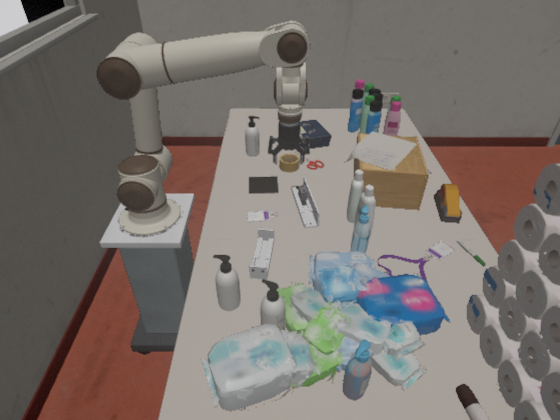

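View pics/wrist0.png

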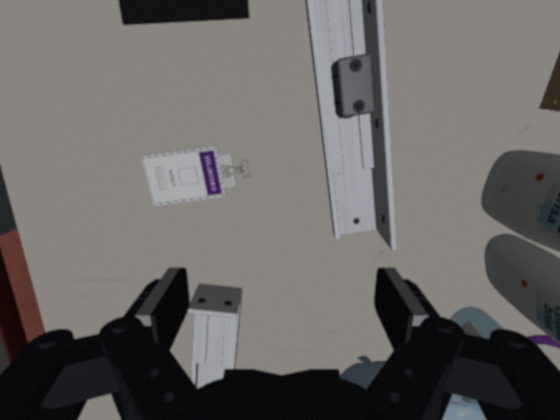

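The wrist view (right = +x, up = +y) shows these things:
- the long track at about (350,130), with its open end at (340–393, 240)
- the stop block top at about (355,85)
- the badge at (190,175)
- the short track's -x/+y end plate at (215,298)
- the mat's edge at the top left

I'll move back in +y and over a bit for a better view of everything.

```bash
cat > h.py <<'E'
import numpy as np,cv2
from plant import bot
from scipy.spatial.transform import Rotation as R
def wrist(name=None):
    s=bot.get_state();c=bot.capture("wrist")
    T=np.eye(4);T[:3,:3]=R.from_euler("xyz",s["eef_rot"]).as_matrix();T[:3,3]=s["eef_pos"]
    c["c2w"]=T@c["mount"];c["s"]=s
    if name: cv2.imwrite(f"pics/{name}.png",c["img"][:,:,::-1])
    return c
def ray(c,u,v,z):
    M=c["c2w"] if "c2w" in c else np.linalg.inv(c["world_to_cam"])
    d=M[:3,:3]@np.array([(u-c["cx"])/c["fx"],(v-c["cy"])/c["fy"],1]);o=M[:3,3]
    return np.round(o+d*(z-o[2])/d[2],4)
E
python3 - <<'E'
import pickle,numpy as np
from h import *
c=pickle.load(open("c0.pkl","rb"))["wrist"]
T=np.eye(4);T[:3,:3]=R.from_euler("xyz",[-3.14028,0,1.570797]).as_matrix();T[:3,3]=[.5498,0,.2526];c["c2w"]=T@c["mount"]
for n,u,v,z in [("open L",336,238,.019),("fence top end",394,248,.067),("stop a",355,65,.072),("stop b",358,105,.072),("mat r",248,17,.004),("mat l",123,24,.004),("short plate",190,286,.057),("short plate r",242,289,.057),("badge",190,175,.009)]: print(n,ray(c,u,v,z))
s=pickle.load(open("c0.pkl","rb"))["side"]
for n,u,v,z in [("mat",264,185,.004),("plateA",266,233,.057),("plateB",260,270,.057),("longend",308,223,.019),("tape",289,158,.048)]: print(n,ray(s,u,v,z))
E
python3 -m inch '[{"travel":[0.1,0.05,-0.2],"dr":[0,0,0],"hand":85},{"travel":[0.3,0.05,-0.25],"dr":[0,0,0],"hand":85},{"travel":[0.3,0.05,-0.25],"dr":[0,0,0],"hand":85},{"travel":[0.3,0.05,-0.25],"dr":[0,0,0],"hand":85}]'
python3 - <<'E'
from h import *
import pickle
c=wrist("w1");pickle.dump(c,open("c1.pkl","wb"));print(c["s"]["clock"],c["s"]["eef_pos"])
E
```

```text
open L [ 0.6151 -0.0719  0.019 ]
fence top end [ 0.6673 -0.0627  0.067 ]
stop a [0.6133 0.112  0.072 ]
stop b [0.6183 0.0792 0.072 ]
mat r [0.5159 0.1642 0.004 ]
mat l [0.3882 0.1578 0.004 ]
short plate [ 0.4476 -0.1141  0.057 ]
short plate r [ 0.5057 -0.1179  0.057 ]
badge [0.4445 0.0023 0.009 ]
mat [0.4525 0.2162 0.004 ]
plateA [ 0.4695 -0.1729  0.057 ]
plateB [ 0.4537 -0.3553  0.057 ]
longend [ 0.6287 -0.0694  0.019 ]
tape [0.5672 0.3793 0.048 ]
clock: 0.65
eef_pos: [0.565, 0.0902, 0.3277]
eef_rot: [-3.141, 0.0, 1.572]
contact_force: [-0.2, 0.1, -1.2]
width: 0.0854
gripper_force: 0.0
0.65 [0.56496409 0.09015605 0.3276981 ]
```

View pics/w1.png

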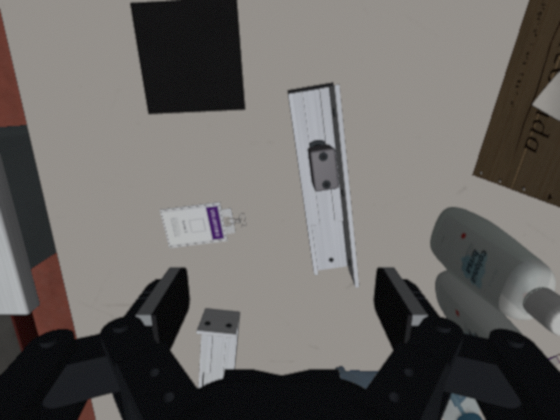

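The picture shows the mat at corners (135,3), (240,0), (245,109) and (150,113), the stop top at (324,167), the long track from (290,90) to (345,270), and the short track's near plate at (220,320). I'll enlarge the long track to get its axis.

Run:
```python
from h import *
import pickle
c=pickle.load(open("c1.pkl","rb"))
im=c["img"][70:300,280:370,::-1]
a=cv2.resize(im,None,fx=2.6,fy=2.6,interpolation=cv2.INTER_CUBIC)
b=cv2.resize(c["img"][135:205,295:355,::-1],None,fx=8,fy=8,interpolation=cv2.INTER_CUBIC)
o=np.zeros((600,a.shape[1]+b.shape[1]+5,3),np.uint8);o[:a.shape[0],:a.shape[1]]=a;o[:b.shape[0],-b.shape[1]:]=b
print(o.shape,a.shape,b.shape);cv2.imwrite("pics/z1.png",o)
# mat
m=(c["img"].max(2)<40).astype(np.uint8);m[200:]=0
n,l,st,ce=cv2.connectedComponentsWithStats(m)
i=l[50,190];cn=cv2.findContours((l==i).astype(np.uint8),0,2)[0][0]
ap=cv2.approxPolyDP(cn,5,True)[:,0];print(ap)
for u,v in ap: print(ray(c,u,v,.004))
```

```text
(600, 719, 3) (598, 234, 3) (560, 480, 3)
[[131   4]
 [149 112]
 [243 107]
 [235   0]]
[0.3833 0.285  0.004 ]
[0.3896 0.1602 0.004 ]
[0.5144 0.1667 0.004 ]
[0.509  0.2894 0.004 ]
```

View pics/z1.png

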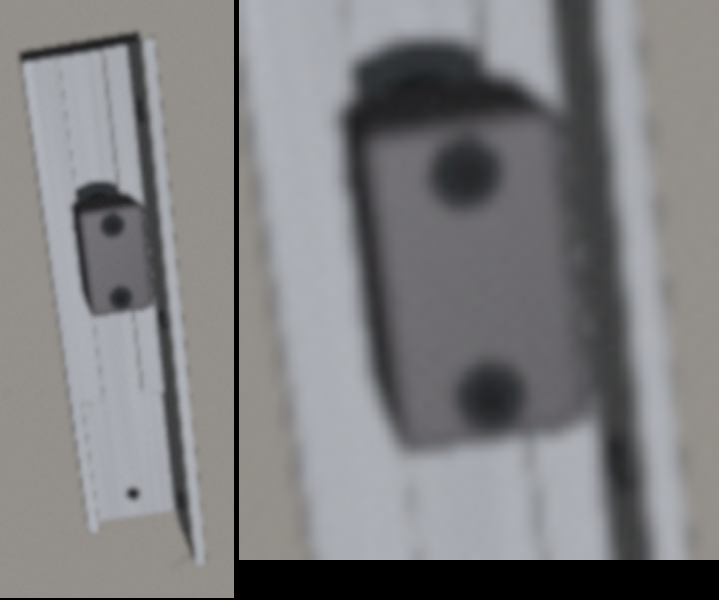

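The zoom shows the screws at (464,173) and (491,396), the track's left edge from (22,58) to (92,530), and the fence's outer top edge from (155,40) to (204,560). The lips end at about y=395, so the open bay is at the near (-y) end.

Run:
```python
from h import *
import pickle
c=pickle.load(open("c1.pkl","rb"))
A=lambda x,y:(280+x/2.6,70+y/2.6)
B=lambda x,y:(295+(x-239)/8,135+y/8)
def pr(n,p,q,z):
    a=ray(c,*p,z);b=ray(c,*q,z);d=a-b;print(n,a,b,"len",np.hypot(*d[:2]),"dir from y",np.arctan2(-d[0],d[1]))
pr("L edge",A(22,58),A(92,530),.019)
pr("fence",A(155,40),A(204,560),.067)
pr("screws",B(464,173),B(491,396),.071)
pr("topL",B(362,125),B(405,445),.070)
pr("topR",B(560,118),B(600,425),.070)
pr("lip",A(93,402),A(160,393),.019)
pr("lip",A(22,58),A(134,36),.019)
```

```text
L edge [0.5739 0.1845 0.019 ] [ 0.6165 -0.072   0.019 ] len 0.26001348041976596 dir from y 0.16457963346997825
fence [0.6297 0.1901 0.067 ] [ 0.6695 -0.0624  0.067 ] len 0.25561746810419667 dir from y 0.1563374827560378
screws [0.6141 0.1117 0.071 ] [0.6195 0.0781 0.071 ] len 0.03403116218996936 dir from y 0.15935164090391898
topL [0.599  0.1185 0.07  ] [0.607  0.0702 0.07  ] len 0.04895804326155202 dir from y 0.16414129024700744
topR [0.6279 0.1196 0.07  ] [0.6364 0.0734 0.07  ] len 0.04697541910403779 dir from y 0.18194793694319125
lip [0.6143 0.0069 0.019 ] [0.6508 0.0122 0.019 ] len 0.036882787313325525 dir from y 1.7149939908370926
lip [0.5739 0.1845 0.019 ] [0.6276 0.1945 0.019 ] len 0.05462316358469188 dir from y 1.7549072103950922
```

```bash
python3 -m inch '[{"travel":[0.016,0.17,0.2],"dr":[0,0,0.06],"hand":85},{"travel":[0.016,0.17,0.3],"dr":[0,0,0.1],"hand":85}]'; python3 -c "
from plant import bot
print(bot.get_state()['q'],bot.get_state()['eef_rot'])"
```

```text
clock: 0.95
eef_pos: [0.6172, 0.0934, 0.2356]
eef_rot: [-3.141, 0.001, 1.25]
contact_force: [0.4, 0.3, -0.1]
width: 0.0849
gripper_force: 0.0
[ 1.50230285e-01  2.65741854e-01  3.45920101e-01  1.65193706e+00
 -2.13980969e-04  2.04197343e+00] [-3.14083218e+00  6.27570391e-04  1.24984985e+00]
```

```bash
python3 -m inch '[{"travel":[0,0.0,0.2],"dr":[0,0,-0.3],"hand":85},{"travel":[0,0,0.29],"dr":[0,0,-0.651],"hand":85},{"travel":[0,0,0.29],"dr":[0,0,-0.651],"hand":85},{"travel":[0,0,0.29],"dr":[0,0,-0.651],"hand":85},{"travel":[0,0,0.29],"dr":[0,0,-0.651],"hand":85},{"travel":[0,0,0.29],"dr":[0,0,-0.651],"hand":85},{"travel":[0,0,0.29],"dr":[0,0,-0.651],"hand":85},{"travel":[0,0,0.29],"dr":[0,0,-0.651],"hand":85},{"travel":[0,0,0.29],"dr":[0,0,-0.651],"hand":85},{"travel":[0,0,0.29],"dr":[0,0,-0.651],"hand":85},{"travel":[0,0,0.29],"dr":[0,0,-0.651],"hand":85},{"travel":[0,0,0.29],"dr":[0,0,-0.651],"hand":85},{"travel":[0,0,0.29],"dr":[0,0,-0.651],"hand":85},{"travel":[0,0,0.29],"dr":[0,0,-0.651],"hand":85}]'
python3 - <<'E'
from h import *
import pickle
c=wrist("w2");pickle.dump(c,open("c2.pkl","wb"));s=c["s"];print(s["clock"],s["eef_pos"],s["eef_rot"],s["q"])
E
```

```text
clock: 2.7
eef_pos: [0.6159, 0.0944, 0.1512]
eef_rot: [-3.142, -0.0, -2.984]
contact_force: [-0.7, -0.8, -0.3]
width: 0.0851
gripper_force: 0.0
2.7 [0.61592534 0.09444042 0.15117626] [-3.14155820e+00 -1.88949181e-04 -2.98393660e+00] [ 1.52160987e-01  2.48244175e-01  1.61954788e-01  1.48469570e+00
 -3.54868154e-05 -5.49507100e-03]
```

View pics/w2.png

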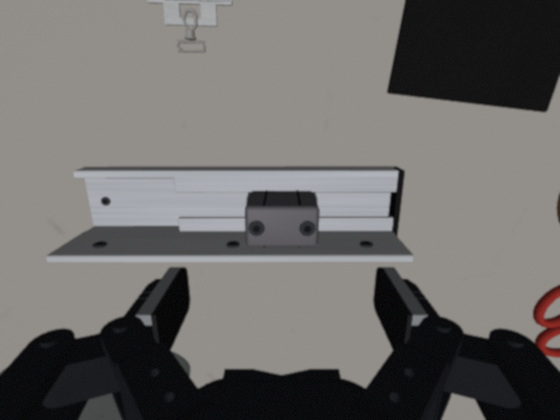

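The track lies level in the view. The screws are at (257,229) and (308,229), the track's robot-side edge is at v≈170, and the fence's top edge is at v≈259. I'm checking that against the track frame.

Run:
```python
from h import *
import pickle
c=pickle.load(open("c2.pkl","rb"));s=c["s"]
yaw=s["eef_rot"][2];tx=np.array([np.cos(yaw),np.sin(yaw)]);ty=np.array([np.sin(yaw),-np.cos(yaw)])
def p(n,u,v,z):
    w=ray(c,u,v,z);d=w[:2]-s["eef_pos"][:2];print(n,w,"tool",np.round([d@tx,d@ty],4))
p("scr1",257,229,.071);p("scr2",308,229,.071);p("edge L",80,169,.019);p("edgeR",396,168,.019);p("fenceL",52,260,.067);p("fenceR",411,260,.067);p("lip end far",180,222,.019);p("topL",245,243,.070);p("topR",318,243,.070);p("b0",245,205,.07);p("b1",318,205,.07)
```

```text
scr1 [0.6197 0.0794 0.071 ] tool [-0.0014 -0.0154]
scr2 [0.6144 0.1132 0.071 ] tool [-0.0014  0.0188]
edge L [ 0.612  -0.0675  0.019 ] tool [ 0.0293 -0.1593]
edgeR [0.5716 0.1806 0.019 ] tool [0.0302 0.0921]
fenceL [ 0.6675 -0.0606  0.067 ] tool [-0.0266 -0.1612]
fenceR [0.6275 0.19   0.067 ] tool [-0.0264  0.0926]
lip end far [0.6445 0.0139 0.019 ] tool [-0.0156 -0.084 ]
topL [0.6316 0.0727 0.07  ] tool [-0.0121 -0.0239]
topR [0.6238 0.122  0.07  ] tool [-0.0121  0.026 ]
b0 [0.6046 0.0693 0.07  ] tool [ 0.0151 -0.0231]
b1 [0.597  0.1168 0.07  ] tool [0.0152 0.0251]
```

```bash
python3 -m inch '[{"travel":[-0.004,0.005,0.15],"dr":[0,0,0],"hand":85},{"travel":[-0.004,0.005,0.26],"dr":[0,0,0],"hand":85},{"travel":[-0.004,0.005,0.325],"dr":[0,0,0],"hand":85},{"travel":[-0.004,0.005,0.325],"dr":[0,0,0],"hand":85},{"travel":[-0.004,0.005,0.325],"dr":[0,0,0],"hand":45},{"travel":[-0.004,0.005,0.325],"dr":[0,0,0],"hand":45},{"travel":[-0.004,0.005,0.325],"dr":[0,0,0],"hand":45},{"travel":[-0.004,0.005,0.325],"dr":[0,0,0],"hand":45},{"travel":[-0.004,0.005,0.325],"dr":[0,0,0],"hand":45},{"travel":[-0.004,0.005,0.325],"dr":[0,0,0],"hand":45}]' 40
```

```text
clock: 4.0
eef_pos: [0.6179, 0.0966, 0.0555]
eef_rot: [-3.141, 0.003, -2.981]
contact_force: [-1.0, -0.5, 5.9]
width: 0.0491
gripper_force: 42.9
```

```bash
python3 -m inch '[{"travel":[0,-0.04,0],"dr":[0,0,0],"hand":45},{"travel":[0,-0.1,0],"dr":[0,0,0],"hand":45},{"travel":[0,-0.16,0],"dr":[0,0,0],"hand":45},{"travel":[0,-0.22,0],"dr":[0,0,0],"hand":45}]'
```

```text
clock: 4.5
eef_pos: [0.6284, 0.0317, 0.0555]
eef_rot: [3.14, 0.003, -2.981]
contact_force: [-0.3, 3.3, 6.7]
width: 0.0497
gripper_force: 43.0
```

```bash
python3 -m inch '[{"travel":[0,-0.06,0],"dr":[0,0,0],"hand":45},{"travel":[0,-0.12,0],"dr":[0,0,0],"hand":45},{"travel":[0,-0.18,0],"dr":[0,0,0],"hand":45},{"travel":[0,-0.21,0],"dr":[0,0,0],"hand":45},{"travel":[0,-0.21,0],"dr":[0,0,0],"hand":45},{"travel":[0,-0.21,0],"dr":[0,0,0],"hand":45},{"travel":[0,-0.21,0],"dr":[0,0,0],"hand":45}]'
```

```text
clock: 5.38
eef_pos: [0.6386, -0.0316, 0.0556]
eef_rot: [-3.14, 0.003, -2.982]
contact_force: [0.2, -3.8, 6.1]
width: 0.0494
gripper_force: 42.8
```

Run:
```python
from h import *
import pickle
c=wrist("w3");pickle.dump(c,open("c3.pkl","wb"));s=c["s"];print(s["clock"],s["eef_pos"],s["eef_rot"],s["contact_force"])
```

```text
5.375 [ 0.63856826 -0.03161338  0.05557701] [-3.13979929e+00  2.84369957e-03 -2.98198715e+00] [ 0.2188708  -3.78336465  6.08947912]
```

View pics/w3.png

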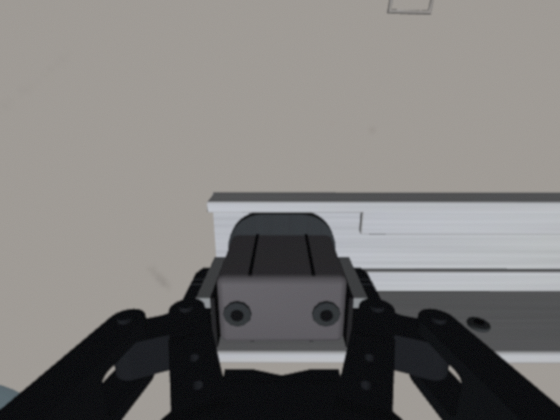

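The stop is in the open bay: its foot spans u=228–335, clear of the lip end at 361. Next I lift it straight up and carry it to the mat.

```bash
python3 -m inch '[{"travel":[0,0,-0.05],"dr":[0,0,0],"hand":45},{"travel":[0,0,-0.15],"dr":[0,0,0],"hand":45},{"travel":[0,0,-0.27],"dr":[0,0,0],"hand":45},{"travel":[0.02,0.03,-0.333],"dr":[0,0,0],"hand":45},{"travel":[0.08,0.15,-0.333],"dr":[0,0,0],"hand":45},{"travel":[0.16,0.3,-0.333],"dr":[0,0,0],"hand":45},{"travel":[0.24,0.45,-0.333],"dr":[0,0,0],"hand":45},{"travel":[0.32,0.6,-0.333],"dr":[0,0,0],"hand":45},{"travel":[0.4,0.75,-0.333],"dr":[0,0,0],"hand":45},{"travel":[0.46,0.88,-0.333],"dr":[0,0,0],"hand":45},{"travel":[0.488,0.945,-0.333],"dr":[0,0,0],"hand":45},{"travel":[0.488,0.945,-0.333],"dr":[0,0,0],"hand":45},{"travel":[0.488,0.945,-0.333],"dr":[0,0,0],"hand":45}]'
python3 - <<'E'
from h import *
import pickle
c=wrist("w4");pickle.dump(c,open("c4.pkl","wb"));s=c["s"];print(s["clock"],s["eef_pos"],s["eef_rot"],s["q"])
E
```

```text
clock: 7.05
eef_pos: [0.4477, 0.2253, 0.1536]
eef_rot: [-3.141, -0.0, -2.981]
contact_force: [-0.4, 0.0, -0.9]
width: 0.0495
gripper_force: 42.2
7.05 [0.44765583 0.22534113 0.15360625] [-3.14135959e+00 -2.09328465e-04 -2.98116350e+00] [ 4.66431724e-01 -4.38894811e-02 -1.49498340e-01  1.46545728e+00
 -1.59177879e-04  3.06002569e-01]
```

View pics/w4.png

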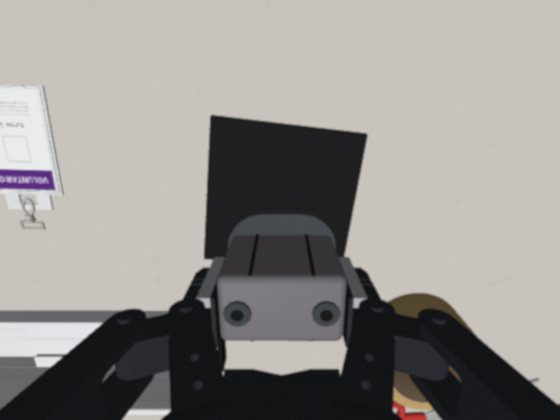

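The block hangs over the mat, with the mat's far corners at (211,116) and (366,134). I'll lower it and let go.

```bash
python3 -m inch '[{"travel":[0,0,0.12],"dr":[0,0,0],"hand":45},{"travel":[0,0,0.23],"dr":[0,0,0],"hand":45},{"travel":[0,0,0.29],"dr":[0,0,0],"hand":45},{"travel":[0,0,0.315],"dr":[0,0,0],"hand":45},{"travel":[0,0,0.328],"dr":[0,0,0],"hand":45},{"travel":[0,0,0.33],"dr":[0,0,0],"hand":45},{"travel":[0,0,0.33],"dr":[0,0,0],"hand":45}]'
```

```text
clock: 7.98
eef_pos: [0.4481, 0.2259, 0.0554]
eef_rot: [3.141, 0.001, -2.981]
contact_force: [-0.3, 0.3, -1.7]
width: 0.0496
gripper_force: 42.1
```

```bash
python3 -m inch '[{"travel":[0,0,0.003],"dr":[0,0,0],"hand":45},{"travel":[0,0,0.006],"dr":[0,0,0],"hand":45},{"travel":[0,0,0.006],"dr":[0,0,0],"hand":45}]'
```

```text
clock: 8.35
eef_pos: [0.4481, 0.2259, 0.0545]
eef_rot: [3.141, 0.002, -2.981]
contact_force: [-3.9, -1.0, 10.6]
width: 0.0492
gripper_force: 43.4
```

```bash
python3 -m inch '[{"travel":[0,0,0],"dr":[0,0,0],"hand":60},{"travel":[0,0,0],"dr":[0,0,0],"hand":85},{"travel":[0,0,0],"dr":[0,0,0],"hand":85},{"travel":[0,0,0],"dr":[0,0,0],"hand":85},{"travel":[0,0,0],"dr":[0,0,0],"hand":85},{"travel":[0,0,-0.1],"dr":[0,0,0],"hand":85},{"travel":[0,0,-0.3],"dr":[0,0,0],"hand":85},{"travel":[0,0,-0.4],"dr":[0,0,0.06],"hand":85},{"travel":[0,0,-0.4],"dr":[0,0,0.5],"hand":85},{"travel":[0,0,-0.4],"dr":[0,0,0.5],"hand":85},{"travel":[0,0,-0.4],"dr":[0,0,0.5],"hand":85},{"travel":[0,0,-0.4],"dr":[0,0,0.5],"hand":85},{"travel":[0,0,-0.4],"dr":[0,0,0.5],"hand":85},{"travel":[0,0,-0.4],"dr":[0,0,0.5],"hand":85},{"travel":[0,0,-0.4],"dr":[0,0,0.5],"hand":85},{"travel":[0,0,-0.4],"dr":[0,0,0.5],"hand":85},{"travel":[0,0,-0.4],"dr":[0,0,0.5],"hand":85},{"travel":[0,0,-0.4],"dr":[0,0,0.5],"hand":85}]'
python3 - <<'E'
from h import *
import pickle
c=wrist("w5");pickle.dump(c,open("c5.pkl","wb"));s=c["s"];print(s["clock"],s["eef_pos"],s["eef_rot"],s["q"])
d=np.array([.47,-.24])-s["eef_pos"][:2];y=s["eef_rot"][2]
print("travel",(d@[np.cos(y),np.sin(y)])/.3,(d@[np.sin(y),-np.cos(y)])/.3)
E
```

```text
clock: 10.6
eef_pos: [0.4478, 0.2256, 0.1729]
eef_rot: [-3.142, 0.0, 1.733]
contact_force: [-0.4, -0.3, -1.0]
width: 0.0851
gripper_force: 0.0
10.6 [0.44777651 0.2256229  0.17287006] [-3.14157447e+00  1.01658900e-05  1.73267928e+00] [ 4.66744151e-01 -4.43811922e-02 -1.12922717e-01  1.50227519e+00
 -4.24040248e-06  1.87565752e+00]
travel -1.5437234835432576 -0.17704898629968976
```

```bash
python3 -m inch '[{"travel":[0,0,-0.2],"dr":[0,0,0],"hand":85},{"travel":[-0.1,-0.01,-0.42],"dr":[0,0,0],"hand":85},{"travel":[-0.3,-0.03,-0.42],"dr":[0,0,0],"hand":85},{"travel":[-0.5,-0.06,-0.42],"dr":[0,0,0],"hand":85},{"travel":[-0.7,-0.08,-0.42],"dr":[0,0,0],"hand":85},{"travel":[-0.9,-0.1,-0.42],"dr":[0,0,0],"hand":85}]'
python3 -m inch '[{"travel":[-0.2,-0.03,0],"dr":[0,0,0.052],"hand":85},{"travel":[-0.4,-0.05,0],"dr":[0,0,0.052],"hand":85},{"travel":[-0.6,-0.08,0],"dr":[0,0,0.052],"hand":85},{"travel":[-0.6,-0.08,0],"dr":[0,0,0.052],"hand":85},{"travel":[-0.6,-0.08,0],"dr":[0,0,0.052],"hand":85}]'
python3 - <<'E'
from h import *
import pickle
c=wrist("w6");pickle.dump(c,open("c6.pkl","wb"));s=c["s"];print(s["clock"],s["eef_pos"],s["eef_rot"])
c5=pickle.load(open("c5.pkl","rb"))
a=cv2.resize(c["img"][0:280,130:360,::-1],None,fx=2.1,fy=2.1,interpolation=cv2.INTER_CUBIC)
b=cv2.resize(c5["img"][120:360,180:380,::-1],None,fx=1.5,fy=1.5,interpolation=cv2.INTER_CUBIC)
o=np.zeros((600,800,3),np.uint8);o[:a.shape[0],:a.shape[1]]=a;o[:b.shape[0],490:490+b.shape[1]]=b
print(a.shape,b.shape);cv2.imwrite("pics/m6.png",o)
E
```

```text
clock: 11.4
eef_pos: [0.461, -0.0476, 0.2991]
eef_rot: [3.141, 0.0, 1.732]
contact_force: [1.6, -0.1, 0.7]
width: 0.0849
gripper_force: 0.0
clock: 12.02
eef_pos: [0.4661, -0.2271, 0.2988]
eef_rot: [-3.141, -0.0, 1.567]
contact_force: [-0.2, 0.4, -0.8]
width: 0.0847
gripper_force: 0.0
12.025 [ 0.46612925 -0.22710278  0.29876421] [-3.14123549e+00 -4.80776132e-04  1.56740739e+00]
(588, 483, 3) (360, 300, 3)
```

View pics/m6.png

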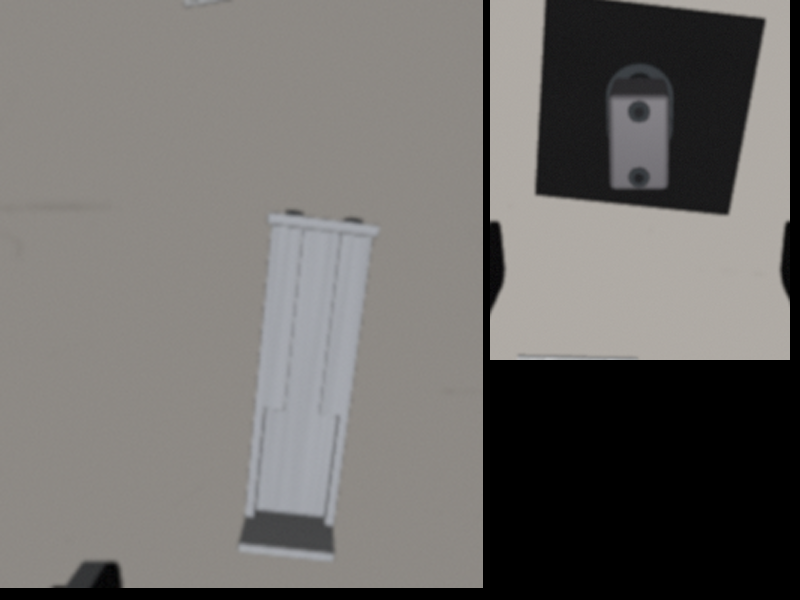

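Left panel, the short track:
- The +y plate's top runs (270,215)–(378,229), with the lips from there down to v≈411.
- The open bay is at the -y end, with the near plate's top at (240,548)–(332,556).

Home is therefore at +y. The right panel shows the stop upright on the mat, with its screws at (639,111) and (639,177).

Run:
```python
from h import *
import pickle
c=pickle.load(open("c6.pkl","rb"))
A=lambda x,y:(130+x/2.1,y/2.1)
def pr(n,c,p,q,z):
    a=ray(c,*p,z);b=ray(c,*q,z);d=a-b;print(n,a[:2],b[:2],"mid",(a+b)[:2]/2,"len",np.hypot(*d[:2]).round(4),"ang",np.arctan2(-d[0],d[1]).round(4))
pr("L",c,A(272,228),A(248,516),.019);pr("R",c,A(372,234),A(330,524),.019)
pr("slotL",c,A(303,232),A(287,410),.019);pr("slotR",c,A(340,234),A(320,412),.019)
pr("plate+",c,A(270,215),A(378,229),.057);pr("plate-",c,A(240,548),A(332,556),.057);pr("lipend",c,A(284,410),A(320,412),.019)
c=pickle.load(open("c5.pkl","rb"));B=lambda x,y:(180+(x-490)/1.5,120+y/1.5)
pr("scr",c,B(639,111),B(639,177),.070)
pr("side",c,B(611,187),B(667,188),.069)
```

```text
L [ 0.4406 -0.1517] [ 0.4209 -0.3297] mid [ 0.43075 -0.2407 ] len 0.1791 ang -0.1102
R [ 0.4974 -0.1551] [ 0.474  -0.3355] mid [ 0.4857 -0.2453] len 0.1819 ang -0.129
slotL [ 0.4582 -0.1539] [ 0.4474 -0.2587] mid [ 0.4528 -0.2063] len 0.1054 ang -0.1027
slotR [ 0.4792 -0.1551] [ 0.4677 -0.26  ] mid [ 0.47345 -0.20755] len 0.1055 ang -0.1092
plate+ [ 0.4422 -0.145 ] [ 0.4975 -0.152 ] mid [ 0.46985 -0.1485 ] len 0.0557 ang 1.4449
plate- [ 0.4198 -0.3333] [ 0.4746 -0.3387] mid [ 0.4472 -0.336 ] len 0.0551 ang 1.4726
lipend [ 0.4455 -0.2587] [ 0.4677 -0.26  ] mid [ 0.4566  -0.25935] len 0.0222 ang 1.5123
scr [0.4439 0.2432] [0.4494 0.2093] mid [0.44665 0.22625] len 0.0343 ang 0.1608
side [0.4363 0.2011] [0.4645 0.2052] mid [0.4504  0.20315] len 0.0285 ang 1.7152
```

```bash
python3 -m inch '[{"travel":[0.15,0,0],"dr":[0,0,0],"hand":85},{"travel":[0.33,-0.02,0],"dr":[0,0,0],"hand":85},{"travel":[0.52,-0.03,0],"dr":[0,0,0],"hand":85},{"travel":[0.71,-0.05,0],"dr":[0,0,0],"hand":85},{"travel":[0.9,-0.067,0],"dr":[0,0,0],"hand":85}]'
python3 -m inch '[{"travel":[0.19,0,0],"dr":[0,0,-0.0525],"hand":85},{"travel":[0.38,0,0.1],"dr":[0,0,-0.0525],"hand":85},{"travel":[0.55,0,0.25],"dr":[0,0,-0.0525],"hand":85},{"travel":[0.61,0,0.4],"dr":[0,0,-0.0525],"hand":85},{"travel":[0.61,0,0.5],"dr":[0,0,-0.0525],"hand":85},{"travel":[0.61,0,0.5],"dr":[0,0,-0.0525],"hand":85},{"travel":[0.61,0,0.5],"dr":[0,0,-0.0525],"hand":85}]'
python3 - <<'E'
from h import *
import pickle
c=wrist("w7");pickle.dump(c,open("c7.pkl","wb"));s=c["s"];print(s["clock"],s["eef_pos"],s["eef_rot"])
E
```

```text
clock: 12.7
eef_pos: [0.4459, 0.0459, 0.2994]
eef_rot: [3.14, -0.0, 1.57]
contact_force: [0.3, -0.0, -0.7]
width: 0.0852
gripper_force: 0.0
clock: 13.58
eef_pos: [0.4476, 0.2265, 0.1507]
eef_rot: [3.14, -0.001, 1.734]
contact_force: [0.6, -0.1, 1.4]
width: 0.0849
gripper_force: 0.0
13.575 [0.44760487 0.22649739 0.15074679] [ 3.13952779e+00 -6.60602118e-04  1.73369508e+00]
```

```bash
python3 -m inch '[{"travel":[0,0,0.12],"dr":[0,0,0],"hand":85},{"travel":[0,0,0.25],"dr":[0,0,0],"hand":85},{"travel":[0,0,0.315],"dr":[0,0,0],"hand":85},{"travel":[0,0,0.315],"dr":[0,0,0],"hand":85},{"travel":[0,0,0.315],"dr":[0,0,0],"hand":45},{"travel":[0,0,0.315],"dr":[0,0,0],"hand":25},{"travel":[0,0,0.315],"dr":[0,0,0],"hand":25},{"travel":[0,0,0.315],"dr":[0,0,0],"hand":25},{"travel":[0,0,0.315],"dr":[0,0,0],"hand":25},{"travel":[0,0,0.315],"dr":[0,0,0],"hand":25},{"travel":[0,0,0.315],"dr":[0,0,0],"hand":25},{"travel":[0,0,0.315],"dr":[0,0,0],"hand":25}]' 40
python3 - <<'E'
from h import *
import pickle
c=wrist("w8");pickle.dump(c,open("c8.pkl","wb"));s=c["s"];print(s["clock"],s["eef_pos"],s["eef_rot"],s["width"])
# screw heads: dark blobs on the grey block top
g=cv2.cvtColor(c["img"],cv2.COLOR_RGB2GRAY);cs=[]
m=cv2.inRange(g,60,140);m[:, :230]=0;m[:,340:]=0
n,l,st,ce=cv2.connectedComponentsWithStats(m)
for i in range(1,n):
    if st[i,4]>300: print(st[i],ce[i].round(1))
E
```

```text
clock: 15.12
eef_pos: [0.448, 0.2261, 0.0553]
eef_rot: [3.14, -0.0, 1.733]
contact_force: [-0.8, -0.7, 5.8]
width: 0.0297
gripper_force: 40.9
15.125 [0.44798924 0.22607329 0.05529841] [ 3.14027405e+00 -4.31610303e-04  1.73260735e+00] 0.029651497312052237
[ 230  200  109  176 7529] [281.6 271.9]
```

Run:
```python
from h import *
import pickle
s=pickle.load(open("c0.pkl","rb"))["side"]
for u,v,z in[(229,303,.0),(226,264,.2),(273,332,0),(273,294,.2)]: print(ray(s,u,v,z))
y=1.7326;d=np.array([.453,-.296])-[.448,.2261]
print((d@[np.cos(y),np.sin(y)])/.3,(d@[np.sin(y),-np.cos(y)])/.3)
```

```text
[ 0.3582 -0.4422  0.    ]
[ 0.3667 -0.471   0.2   ]
[ 0.4963 -0.5485  0.    ]
[ 0.497  -0.5776  0.2   ]
-1.7202866320991028 -0.26391626003339624
```

```bash
python3 -m inch '[{"travel":[0,0,-0.08],"dr":[0,0,0],"hand":25},{"travel":[0,0,-0.2],"dr":[0,0,0],"hand":25},{"travel":[0,0,-0.33],"dr":[0,0,0],"hand":25},{"travel":[-0.06,-0.01,-0.4],"dr":[0,0,0],"hand":25},{"travel":[-0.18,-0.03,-0.4],"dr":[0,0,0],"hand":25},{"travel":[-0.32,-0.05,-0.4],"dr":[0,0,0],"hand":25},{"travel":[-0.46,-0.07,-0.4],"dr":[0,0,0],"hand":25},{"travel":[-0.6,-0.09,-0.4],"dr":[0,0,0],"hand":25},{"travel":[-0.74,-0.11,-0.4],"dr":[0,0,0],"hand":25},{"travel":[-0.86,-0.132,-0.4],"dr":[0,0,0],"hand":25}]'
python3 -m inch '[{"travel":[-0.14,-0.02,0],"dr":[0,0,0.02],"hand":25},{"travel":[-0.28,-0.04,0],"dr":[0,0,0.04],"hand":25},{"travel":[-0.42,-0.065,0],"dr":[0,0,0.06],"hand":25},{"travel":[-0.56,-0.085,0],"dr":[0,0,0.08],"hand":25},{"travel":[-0.7,-0.107,0],"dr":[0,0,0.0891],"hand":25},{"travel":[-0.8,-0.123,0],"dr":[0,0,0.0891],"hand":25},{"travel":[-0.86,-0.132,0],"dr":[0,0,0.0891],"hand":25},{"travel":[-0.86,-0.132,0],"dr":[0,0,0.0891],"hand":25},{"travel":[-0.86,-0.132,0],"dr":[0,0,0.0891],"hand":25}]'
```

```text
clock: 16.42
eef_pos: [0.4498, -0.0366, 0.1742]
eef_rot: [-3.141, 0.0, 1.732]
contact_force: [0.2, -0.3, -1.5]
width: 0.0296
gripper_force: 40.1
clock: 17.55
eef_pos: [0.4526, -0.2954, 0.1743]
eef_rot: [-3.141, -0.0, 1.453]
contact_force: [-0.5, 0.8, -2.1]
width: 0.0294
gripper_force: 40.0
```

```bash
python3 -m inch '[{"travel":[0,0,0.1],"dr":[0,0,0],"hand":25},{"travel":[0,0,0.194],"dr":[0,0,0],"hand":25},{"travel":[0,0,0.194],"dr":[0,0,0],"hand":25},{"travel":[0,0,0.194],"dr":[0,0,0],"hand":25}]'
python3 - <<'E'
from h import *
import pickle
c=wrist("w9");pickle.dump(c,open("c9.pkl","wb"));s=c["s"];print(s["clock"],s["eef_pos"],s["eef_rot"])
o=cv2.resize(c["img"][40:340,180:400,::-1],None,fx=2,fy=2,interpolation=cv2.INTER_CUBIC)
cv2.imwrite("pics/m9.png",o)
E
```

```text
clock: 18.05
eef_pos: [0.453, -0.2958, 0.1175]
eef_rot: [3.14, 0.001, 1.454]
contact_force: [-0.5, -0.3, -0.9]
width: 0.0297
gripper_force: 40.0
18.05 [ 0.4530222  -0.29581011  0.11752628] [3.14041335e+00 5.17925168e-04 1.45351224e+00]
```

View pics/m9.png

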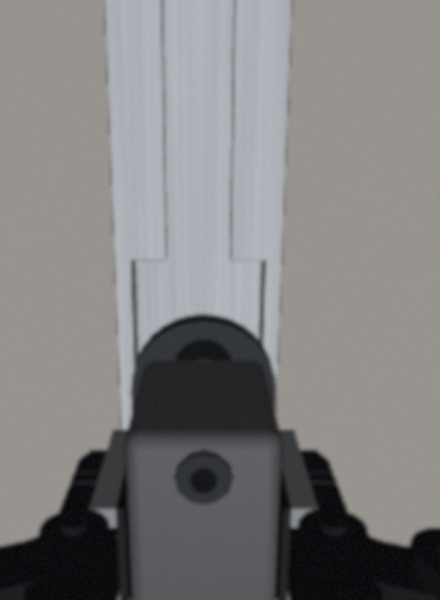

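The slot edges are at u=166 and 232 (lip ends at v≈260), the track's outer edges go from 106/293 at the top to 117/279 at v≈250, and the screw is at u=204. I'm comparing these in tool coordinates.

Run:
```python
from h import *
import pickle
c=pickle.load(open("c9.pkl","rb"));s=c["s"];Ri=R.from_euler("xyz",s["eef_rot"]).as_matrix().T
A=lambda x,y:(180+x/2,40+y/2)
for n,u,v,z in[("slotL0",162,20,.019),("slotR0",236,20,.019),("slotL",166,255,.019),("slotR",231,255,.019),("outL0",106,20,.019),("outR0",293,20,.019),("outL",115,255,.019),("outR",281,255,.019),("screw",204,477,s["eef_pos"][2]-.051+.066),("blkL",132,434,.1165+.015),("blkR",277,434,.1315),("footfront",203,316,.0735)]:
    print(n,((Ri@(ray(c,*A(u,v),z)-s["eef_pos"]))*1000).round(1))
```

```text
slotL0 [111.6 -12.5  98.5]
slotR0 [111.6  10.5  98.5]
slotL [ 38.1 -12.5  98.5]
slotR [38.1 10.  98.5]
outL0 [111.6 -29.8  98.4]
outR0 [111.6  28.1  98.5]
outL [ 38.1 -30.   98.5]
outR [38.1 27.2 98.5]
screw [ 17.5   0.4 -15. ]
blkL [ 25.8 -12.8 -14. ]
blkR [ 25.8  13.8 -14. ]
footfront [31.8  0.2 44. ]
```

```bash
python3 -m inch '[{"travel":[0.002,-0.004,0.03],"dr":[0,0,0],"hand":25},{"travel":[0.002,-0.004,0.09],"dr":[0,0,0],"hand":25},{"travel":[0.002,-0.004,0.14],"dr":[0,0,0],"hand":25},{"travel":[0.002,-0.004,0.17],"dr":[0,0,0],"hand":25},{"travel":[0.002,-0.004,0.19],"dr":[0,0,0],"hand":25},{"travel":[0.002,-0.004,0.194],"dr":[0,0,0],"hand":25},{"travel":[0.002,-0.004,0.194],"dr":[0,0,0],"hand":25}]'
```

```text
clock: 18.98
eef_pos: [0.4516, -0.2955, 0.0583]
eef_rot: [3.141, 0.0, 1.453]
contact_force: [0.4, -0.2, -2.2]
width: 0.0297
gripper_force: 40.0
```

```bash
python3 -m inch '[{"travel":[0,0,0.004],"dr":[0,0,0],"hand":25},{"travel":[0,0,0.007],"dr":[0,0,0],"hand":25},{"travel":[0,0,0.008],"dr":[0,0,0],"hand":25},{"travel":[0,0,0.008],"dr":[0,0,0],"hand":25}]'
```

```text
clock: 19.48
eef_pos: [0.4516, -0.2956, 0.0563]
eef_rot: [3.141, 0.0, 1.453]
contact_force: [-2.0, 1.2, 5.6]
width: 0.0294
gripper_force: 41.0
```

```bash
python3 -m inch '[{"travel":[0.03,0,0],"dr":[0,0,0],"hand":25},{"travel":[0.07,0,0],"dr":[0,0,0],"hand":25},{"travel":[0.11,0,0],"dr":[0,0,0],"hand":25},{"travel":[0.15,0,0],"dr":[0,0,0],"hand":25},{"travel":[0.2,0,0],"dr":[0,0,0],"hand":25}]'
```

```text
clock: 20.1
eef_pos: [0.459, -0.2356, 0.0563]
eef_rot: [3.14, 0.001, 1.452]
contact_force: [-0.5, -3.5, 5.3]
width: 0.0296
gripper_force: 41.0
```

```bash
python3 -m inch '[{"travel":[0.04,0,0],"dr":[0,0,0],"hand":25},{"travel":[0.08,0,0],"dr":[0,0,0],"hand":25},{"travel":[0.12,0,0],"dr":[0,0,0],"hand":25},{"travel":[0.15,0,0],"dr":[0,0,0],"hand":25},{"travel":[0.165,0,0],"dr":[0,0,0],"hand":25},{"travel":[0.17,0,0],"dr":[0,0,0],"hand":25},{"travel":[0.17,0,0],"dr":[0,0,0],"hand":25}]'
```

```text
clock: 20.98
eef_pos: [0.465, -0.1849, 0.0563]
eef_rot: [3.14, 0.001, 1.453]
contact_force: [0.2, -2.8, 5.9]
width: 0.03
gripper_force: 41.0
```

```bash
python3 -m inch '[{"travel":[0.005,0,0],"dr":[0,0,0],"hand":25},{"travel":[0.01,0,0],"dr":[0,0,0],"hand":25},{"travel":[0.01,0,0],"dr":[0,0,0],"hand":25}]'; python3 -m inch '[{"travel":[0.003,0,0],"dr":[0,0,0],"hand":25},{"travel":[0.005,0,0],"dr":[0,0,0],"hand":25},{"travel":[0.005,0,0],"dr":[0,0,0],"hand":25}]'
```

```text
clock: 21.35
eef_pos: [0.4653, -0.1826, 0.0564]
eef_rot: [3.14, 0.002, 1.453]
contact_force: [-0.5, -5.7, 4.3]
width: 0.0297
gripper_force: 41.0
clock: 21.72
eef_pos: [0.4654, -0.1822, 0.0565]
eef_rot: [3.14, 0.005, 1.452]
contact_force: [-1.2, -12.1, 5.7]
width: 0.0298
gripper_force: 41.1
```

It's against the end plate: the push rose to 12 N at the position I'd predicted for home. Now I ease off, let go and rise.

```bash
python3 -m inch '[{"travel":[-0.003,0,0],"dr":[0,0,0],"hand":25},{"travel":[-0.003,0,0],"dr":[0,0,0],"hand":40},{"travel":[-0.003,0,0],"dr":[0,0,0],"hand":60},{"travel":[-0.003,0,0],"dr":[0,0,0],"hand":85},{"travel":[-0.003,0,0],"dr":[0,0,0],"hand":85},{"travel":[-0.003,0,0],"dr":[0,0,0],"hand":85},{"travel":[-0.003,0,0],"dr":[0,0,0],"hand":85},{"travel":[-0.003,0,-0.1],"dr":[0,0,0],"hand":85},{"travel":[-0.003,0,-0.25],"dr":[0,0,0],"hand":85},{"travel":[-0.003,0,-0.45],"dr":[0,0,0],"hand":85},{"travel":[-0.1,0,-0.6],"dr":[0,0,0],"hand":85},{"travel":[-0.2,0,-0.6],"dr":[0,0,0],"hand":85},{"travel":[-0.2,0,-0.6],"dr":[0,0,0],"hand":85},{"travel":[-0.2,0,-0.6],"dr":[0,0,0],"hand":85}]'
python3 - <<'E'
from h import *
c=wrist("w10");s=c["s"];print(s["clock"],s["eef_pos"],s["eef_rot"],s["width"])
g=c["img"].astype(int)
# block top: dark-ish grey/purplish region; list dark blobs (screws) near expected stop position
gr=cv2.cvtColor(c["img"],cv2.COLOR_RGB2GRAY)
m=cv2.inRange(gr,0,75);m[300:]=0;m[:,:200]=0;m[:,400:]=0
n,l,st,ce=cv2.connectedComponentsWithStats(m)
for i in range(1,n):
    if st[i,4]>15: print(st[i],ray(c,*ce[i],.071))
m=cv2.inRange(gr,76,125);n,l,st,ce=cv2.connectedComponentsWithStats(m)
for i in range(1,n):
    if st[i,4]>200: print("grey",st[i],ce[i].round(1),ray(c,*ce[i],.070))
E
```

```text
clock: 23.48
eef_pos: [0.4578, -0.2399, 0.2351]
eef_rot: [-3.141, -0.001, 1.452]
contact_force: [0.2, 1.1, -0.5]
width: 0.0851
gripper_force: 0.0
23.475 [ 0.4577698  -0.23994656  0.23507601] [-3.14070219e+00 -6.18172479e-04  1.45227660e+00] 0.08509977123369551
[271  96  22  21 225] [ 0.4679 -0.1616  0.071 ]
[277 145  12  13 121] [ 0.4636 -0.1995  0.071 ]
[256 258  52  19 877] [ 0.4492 -0.3133  0.071 ]
[373 268  27  32 767] [ 0.5523 -0.3445  0.071 ]
grey [  12    0  548  389 8142] [387.7 274.9] [ 0.5538 -0.3344  0.07  ]
grey [ 252   94   61   66 1912] [282.4 126.8] [ 0.466  -0.1792  0.07  ]
grey [254 255  56  24 242] [281.4 270. ] [ 0.4488 -0.3165  0.07  ]
grey [485 262  58  22 815] [511.9 272.8] [ 0.6769 -0.3466  0.07  ]
grey [479 294  81  22 829] [521.5 303.8] [ 0.6902 -0.3843  0.07  ]
grey [516 327  44  44 831] [546.2 342.5] [ 0.7218 -0.4367  0.07  ]
grey [441 393  45  27 525] [460.9 409.5] [ 0.6354 -0.5219  0.07  ]
```

```bash
python3 -c "
from plant import bot
print(bot.sign_off())"
```

```text
the job is handed in; nothing more can be done
None
```

I handed the job in at about 23.5 s: the stop stands in the short track under the lips, let go. The camera put it about 1 mm from the computed home position, and the push force rose to 12 N where the end plate should be. The hand-in gave no verdict.

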